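# Clamp the row of paint jars: three clicks and hold

### The arm

A 6-joint arm with a two-finger parallel gripper is mounted at the origin on the work surface. World frame = base frame: x ahead of the robot, y to its left, z up, the work surface at z = 0. Lengths are in mm, angles in degrees, forces in N, time in s.
With the tool pointing down it reaches from about 350 to 850 mm from the base axis. Payload 8.1 kg.
Tool frame: the origin (TCP) lies at the very end of the fingers, on their centre line; the grasp point (between the pads) lies 19 mm behind it; z points along the fingers, y is the direction in which the jaws open and shut (so a half turn about z gives the same grasp; the last joint's range is limited). The gripper opens to 85 mm and grips with 20 to 120 N. Pads are 22 mm wide; open, the fingers measure 114 mm over their backs; the gripper's body (76 mm by 85 mm) begins 54 mm behind the grasp point. The pads swing forward as they close: fully open they stand 13 mm farther back than shut.
Start: joints at [-77.945, 7.471, 85.268, -0, 87.261, -4.893], TCP at [174.923, -573.94, 231.292] pointing down, gripper open.
Joint ranges: [-169.43, 169.43], [-51.17, 129.36], [1.28, 143.12], [-76.62, 256.62], [0, 156.53], [-152.29, 152.29]. Speed limits (degrees/s): [136.94, 136.94, 159.86, 180, 180, 180].

### API

Orientations are given as [roll, pitch, yaw] about the fixed x, y, z axes, in that order (R = Rz(yaw) Ry(pitch) Rx(roll)).
In Python, from bench import sensors, viewer, job gives the robot as it stands.
- The arm moves only by the shell command python3 -m pendant 'ROWS' [FORCE]. ROWS is JSON, one flat list of numbers, 5 for each row, row after row: the shift along the world's x, y, z in mm, then the turn about the world's z in rad, then the finger opening in mm, from 0 to 85.4. In form: [x, y, z, twist, hand, x, y, z, twist, hand, ...]. A call has 1 to 12 rows; each row shifts and turns the pose as measured when the row begins; what a row does not reach is not made up. A row lasts 1/12 s, in which the tool goes at most 41.7 mm and 7.16 degrees, less where a joint would pass 70% of its speed; a pose out of reach is approached as far as the arm can. A call with a gripper value outside its range is refused whole. The fingers move at their own pace and stop on an object; FORCE is the grip in N (left out, the last holds). Time passes only in rows, so rows that do not move let the fingers close. It gives the time, the measured TCP pose, the force and the opening at its end, in the units of the state.
- sensors.sense(): the state, without advancing time (a new reading comes with each control period).
- viewer.snapshot(name): name is "side" or "top" or "wrist"; returns a dict with "frame" (384x512x3 uint8, blue, green, red), "z_map" (384x512 float32, mm along the optical axis (not along the pixel's ray), 0 where there is no reading), "fx", "fy", "cx", "cy" (pixels), "view" (4x4, takes a point from world to camera coordinates). Camera axes: x right, y down, z forward; pixel columns grow to the right and rows downward; lengths in mm; the calibration is good to about 2 mm. A picture is of the moment at which its call begins.
- job.hand_in(): hands the job in, once; it reports no verdict.
The state is a dict: "time": time; "joint_pos": joint angles; "qd": joint speeds; "joint_efforts": joint torques, N m; "tool_pos": TCP position; "tcp_rot": TCP orientation; "ft_force": force on the tool from outside, world axes, zero at the start; "wrist_torque": the same for the moment, N m; "finger_gap": finger opening in mm.
Only numpy, scipy, OpenCV 4.12 (cv2) and the standard library are available. Lean on these libraries where they do the work, as an engineer would, in place of code of your own. Each camera call takes 0.05 s, during which the arm holds its last target.

### The job

Stand the two loose paint jars (red and yellow) upright on the two free green dots of the low wooden clamp rack, either jar on either dot, so that all four jars make one neat row, and let go of them. Then swing the clamp lever by its upright black knob from its rest through exactly three clicks, never over a fourth, and finish while holding it there against its spring, so that I can unscrew the lids. Do not tip any jar or disturb the other things on the table.

Things in the scene. Friction and masses are not known exactly. Their poses are not given: they have to be found in the camera images.
- jar_red_center (a point): Loose red paint jar, upright cylinder 48 mm diameter with a 45 mm white lid, 95 mm tall in all, about 160 g. The point is its centre, half-way up (47.5 mm above its underside). Starts standing on the table.
- jar_yellow_center (a point): Loose yellow paint jar, upright cylinder 48 mm diameter with a 45 mm white lid, 95 mm tall in all, about 160 g. The point is its centre, half-way up (47.5 mm above its underside). Starts standing on the table.
- jar_blue_center (a point): Blue paint jar, upright cylinder 48 mm diameter with a 45 mm white lid, 95 mm tall in all, about 160 g. The point is its centre, half-way up (47.5 mm above its underside). Stands already in the rack's row: leave it there (the clamp bar may shift it a few mm).
- jar_violet_center (a point): Violet paint jar, upright cylinder 48 mm diameter with a 45 mm white lid, 95 mm tall in all, about 160 g. The point is its centre, half-way up (47.5 mm above its underside). Stands already in the rack's row: leave it there (the clamp bar may shift it a few mm).
- dot_a_mark (a point): Flat green dot, 38 mm across, on the rack's shelf (shelf top 10 mm above the table): a free place. The point is its centre, at the shelf's surface.
- dot_b_mark (a point): Flat green dot like the other: the second free place. The four places lie 64 mm apart in one row along the rack's y axis; which of them are free varies.
- rack: Fixed wooden clamp rack: shelf 146 mm (x) by 290 mm (y), 10 mm thick; position and yaw vary. Origin at table level under the middle of the row; the four places are at x = 0, y = -96, -32, 32, 96 mm in its frame. x points away from the robot, across the row; y along the row to the left. Jars leave 16 mm gaps: set them down with the fingers closing along x, above stop and bar.
- stop_face (a point): Top edge of the row's wooden back stop, middle of the face that looks at the jars: x = +29 mm in the rack's frame, 32 mm above the table (22 above the shelf). The stop is 12 mm thick and as long as the shelf.
- bar_face (a point): Top edge of the blue, cork-faced clamp bar in front of the row, middle of its face: x = -45 mm in the rack's frame at rest, 32 mm above the table (22 mm above the shelf). The lever drives it towards the stop, 36 mm per rad; by the third click it presses the jars against the stop with a few newtons.
- lever_knob (a point): Black upright round knob at the end of the red clamp lever, at the rack's right-hand end: 22 mm diameter, from 44 to 100 mm above the table. The point is on its axis, 80 mm above the table, 120 mm from the hinge. The red arm under it is 16 mm wide, its top 52 mm above the table. At rest it lies on the -y side of the hinge (rack frame).
- lever_hinge (a point): Point on the lever's vertical hinge axis, 80 mm above the table, at x = -30, y = -205 mm in the rack's frame. Under it a grey housing of 50 mm radius and a toothed disc; hub top 56 mm above the table. A pawl post 56 mm high stands 63 mm beyond the axis (rack's +x). The return spring takes 6 N at the knob at rest, 8 to 10 at click three.
- lever (a joint): Lever angle, rad: 0 at rest, growing as the knob swings clockwise seen from above, towards the robot; end 1.45. A pawl clicks over teeth with crests at 0.25, 0.47, 0.69, 0.91, 1.13, 1.35: before each the push at the knob rises to 7 to 15 N, then falls by 3 to 9 N beyond the crest: one click. Valley after click three: 0.80. It does not lock: let go and it springs back to 0.
- brush_pot: Bystander: steel brush pot with brushes, 84 mm across, 100 mm high (brushes to 0.24 m), behind the rack on the left.
- dropper: Bystander: amber bottle, 38 mm diameter, 110 mm tall.
- tin: Bystander: paint can with orange label, 70 mm diameter, 90 mm tall, on the right.
- sponge_block: Bystander: yellow block 80 x 50 x 30 mm, on the right near the robot.

How it is judged (in metres and radians):
On the way, in this order (a step that is already met when the one before it is completed fails the run):
1. both loose jars stand released on the two dots, with the clamp lever still at rest (below the first click) ((((horizontal distance between jar_red_center and dot_a_mark below 0.015 m and height (world z) of jar_red_center below 0.0605 m) and (horizontal distance between jar_yellow_center and dot_b_mark below 0.015 m and height (world z) of jar_yellow_center below 0.0605 m)) or ((horizontal distance between jar_red_center and dot_b_mark below 0.015 m and height (world z) of jar_red_center below 0.0605 m) and (horizontal distance between jar_yellow_center and dot_a_mark below 0.015 m and height (world z) of jar_yellow_center below 0.0605 m))) and angle between each of jar_red_center, jar_yellow_center, jar_blue_center, jar_violet_center's own z axis and vertical below 0.12 rad and distance of each of jar_blue_center, jar_violet_center from where it was at the start of the episode below 0.02 m and contact force between each of the arm, the fingers and jar_red below 0.1 N and contact force between each of the arm, the fingers and jar_yellow below 0.1 N and value of joint lever below 0.2 rad), for 0.2 s.
2. the lever stands between the third and the fourth click (value of joint lever between 0.72 and 0.88 rad), for 0.3 s.
At the end, for the whole second after the job is handed in: All jars upright (0.12 rad) on the rack; red and yellow within 15 mm of a dot each, untouched by the robot; blue and violet within 20 mm of their start; the lever still, between third and fourth click (0.72 to 0.88 rad), held by the fingers with over 1.5 N, nothing else (all of step 2 and (((horizontal distance between jar_red_center and dot_a_mark below 0.015 m and height (world z) of jar_red_center below 0.0605 m) and (horizontal distance between jar_yellow_center and dot_b_mark below 0.015 m and height (world z) of jar_yellow_center below 0.0605 m)) or ((horizontal distance between jar_red_center and dot_b_mark below 0.015 m and height (world z) of jar_red_center below 0.0605 m) and (horizontal distance between jar_yellow_center and dot_a_mark below 0.015 m and height (world z) of jar_yellow_center below 0.0605 m))) and angle between each of jar_red_center, jar_yellow_center, jar_blue_center, jar_violet_center's own z axis and vertical below 0.12 rad and distance of each of jar_blue_center, jar_violet_center from where it was at the start of the episode below 0.02 m and contact force between each of the arm, the fingers and jar_red below 0.1 N and contact force between each of the arm, the fingers and jar_yellow below 0.1 N and velocity of joint lever between -0.15 and 0.15 rad/s and contact force between the fingers and lever above 1.5 N and contact force between lever and brush_pot below 0.1 N and contact force between lever and dropper below 0.1 N and contact force between lever and tin below 0.1 N and contact force between lever and sponge_block below 0.1 N); the arm keeps its last pose, push and grip.
It fails at once if the lever passes the fourth click (value of joint lever above 0.93 rad).
It fails at once if a jar is tipped (angle between any of jar_red_center, jar_yellow_center, jar_blue_center, jar_violet_center's own z axis and vertical above 0.6 rad).
It fails at once if a bystander is disturbed (distance of any of brush_pot, dropper, tin, sponge_block from where it was at the start of the episode above 0.04 m).
It also fails if it takes over 72 s, if anything falls off the work surface, if the arm or the gripper's body presses on something with over 40 N, if the wrist force passes 120 N, or if a joint passes its speed limit or range.

## Working session

There is one attempt and no reset: what is moved stays moved. The work goes in short steps, Python scripts to look and compute and a shell command to move; the robot and the scene stay as the last step left them, time stands still between calls to the robot, and variables do not carry over. Pictures are saved under pics/ and viewed, and the job is handed in when it is done.

```bash
ls; mkdir -p pics
cat > h.py <<'E'
import numpy as np, cv2
from bench import sensors, viewer, job
def snap(n,fn):
    s=viewer.snapshot(n); cv2.imwrite('pics/'+fn,s['frame']); np.savez('/tmp/'+fn+'.npz',**s); return s
def load(fn): return dict(np.load('/tmp/'+fn+'.npz'))
def ray(s,u,v):
    V=np.array(s['view']);R=V[:3,:3];t=V[:3,3]
    d=R.T@np.array([(u-s['cx'])/s['fx'],(v-s['cy'])/s['fy'],1.]); return -R.T@t,d
def onz(s,u,v,z):
    c,d=ray(s,u,v); return c+d*(z-c[2])/d[2]
def cloud(s):
    z=s['z_map'];h,w=z.shape;u,v=np.meshgrid(np.arange(w),np.arange(h))
    P=np.stack([(u-s['cx'])/s['fx']*z,(v-s['cy'])/s['fy']*z,z],-1)
    V=np.array(s['view']);return (P-V[:3,3])@V[:3,:3]
E
python3 - <<'E'
from h import *
for n in ['side','top','wrist']:
    s=snap(n,n+'0.png'); print(n,s['fx'],s['cx'],s['cy'],np.round(s['view'],3).tolist())
print(sensors.sense())
E
```

```text
pics
side 460.1819339315873 251.96993922861773 194.39654870521318 [[0.865, -0.501, -0.018, -529.488], [-0.349, -0.576, -0.739, 232.884], [0.36, 0.645, -0.673, 1562.57], [0.0, 0.0, 0.0, 1.0]]
top 398.3330105110657 246.53791588426924 198.09392671023542 [[-0.019, -1.0, -0.02, -50.585], [-0.985, 0.022, -0.173, 569.504], [0.174, 0.016, -0.985, 1117.058], [0.0, 0.0, 0.0, 1.0]]
wrist 264.7799803039636 257.25941790148426 193.4078670585299 [[0.291, -0.957, -0.001, -598.906], [-0.924, -0.281, 0.261, -33.561], [-0.25, -0.075, -0.965, 378.448], [0.0, 0.0, 0.0, 1.0]]
{'time': 0.15, 'joint_pos': array([-7.79456232e+01,  7.50829663e+00,  8.53166375e+01,  3.35700857e-04,
        8.72611803e+01, -4.89293671e+00]), 'qd': array([-0.04471524, -0.21126441, -0.08247175, -0.00331914,  0.12561604,
        0.06279235]), 'joint_efforts': array([-6.93708243e-04, -5.70063329e+01, -5.01157665e+01, -1.06489495e-04,
        9.62210965e-03, -1.58755040e-05]), 'tool_pos': array([ 174.82854843, -573.50826896,  230.43658526]), 'tcp_rot': array([-1.79914228e+02, -7.67911576e-03,  1.69472914e+01]), 'ft_force': array([-0.12244873,  0.4122789 , -0.27792618]), 'wrist_torque': array([-0.03257337, -0.01134208,  0.01419943]), 'finger_gap': 85.58506420750697}
```

View pics/side0.png

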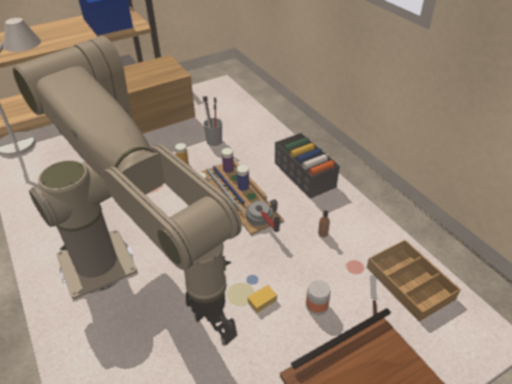

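View pics/top0.png

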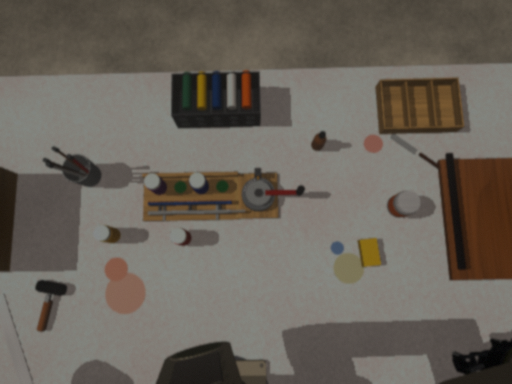

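View pics/wrist0.png

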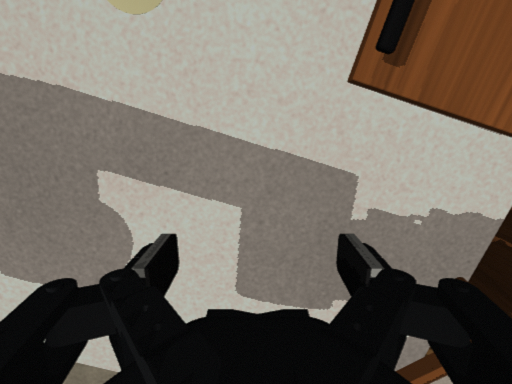

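The top view shows white lids of the loose jars near (108,234) and (181,237). The seated jars are near (154,182) and (199,182), the free green dots near (181,187) and (222,186), and the knob near (301,191). Next I'll segment these.

Run:
```python
from h import *
s=load('top0.png'); f=s['frame']; P=cloud(s)
hsv=cv2.cvtColor(f,cv2.COLOR_BGR2HSV)
print('z holes',(s['z_map']==0).mean())
g=cv2.inRange(hsv,(45,90,30),(90,255,200))
# lids : height 85..115
def comps(m,name,amin=25):
    n,l,st,c=cv2.connectedComponentsWithStats(m.astype(np.uint8))
    for i in range(1,n):
        if st[i,4]>=amin:
            q=P[l==i]; print(name,st[i].tolist(),np.round(c[i],1),'med',np.round(np.median(q,0),1), 'bgr',np.median(f[l==i],0))
roi=np.zeros(g.shape,bool); roi[140:270,80:330]=1
comps((g>0)&roi,'green')
comps((P[...,2]>75)&(P[...,2]<125)&roi,'high',15)
comps((P[...,2]>22)&(P[...,2]<42)&roi,'mid')
cr=f[140:270,80:330]; cv2.imwrite('pics/crop.png',cv2.resize(cr,None,fx=3.2,fy=3.2,interpolation=cv2.INTER_CUBIC))
s=load('side0.png'); cv2.imwrite('pics/crop2.png',cv2.resize(s['frame'][125:245,150:310],None,fx=5,fy=5,interpolation=cv2.INTER_CUBIC))
```

```text
z holes 0.0037027994791666665
green [217, 181, 11, 11, 93] [221.9 185.8] med [614.7  12.5   9.8] bgr [26. 49. 26.]
green [175, 182, 11, 11, 92] [180.  186.7] med [614.3 140.7  10.6] bgr [26.5 49.  27. ]
high [80, 155, 14, 29, 126] [ 87.1 170.4] med [648.5 392.1  91.7] bgr [42.  44.5 47. ]
high [80, 164, 6, 7, 22] [ 82.5 167.1] med [660.  405.2  99.2] bgr [25. 27. 50.]
high [189, 173, 18, 18, 238] [197.3 181.4] med [610.4  75.4 103.4] bgr [122.5 129.  127. ]
high [144, 174, 18, 18, 250] [152.7 182.2] med [610.9 200.9 103.5] bgr [120.5 128.5 127. ]
high [297, 186, 8, 9, 56] [300.4 189.6] med [ 581.2 -213.9   97.7] bgr [29.5 31.5 33.5]
high [93, 225, 19, 17, 242] [102.2 233. ] med [470.5 342.   93.6] bgr [129. 132. 130.]
high [170, 228, 18, 17, 220] [178.2 235.8] med [458.1 129.   93.8] bgr [128. 133. 131.]
mid [312, 141, 12, 8, 26] [315.8 146.1] med [ 723.3 -272.3   34.1] bgr [30.  38.5 52. ]
mid [85, 165, 15, 22, 54] [ 94.1 178.3] med [638.4 394.   32.4] bgr [37. 39. 40.]
mid [152, 173, 42, 5, 158] [172.9 174.6] med [648.4 159.6  30.5] bgr [ 51.  82. 106.]
mid [200, 172, 38, 5, 166] [218.9 173.8] med [647.7  21.2  30.2] bgr [ 48.   79.5 105. ]
mid [242, 177, 33, 35, 336] [257.5 196.4] med [564.9 -95.4  36.7] bgr [60. 63. 65.]
mid [156, 182, 11, 13, 32] [162.2 190. ] med [598.7 186.9  32.4] bgr [31.  28.5 38.5]
mid [148, 200, 97, 15, 786] [191.4 207. ] med [552.2 106.5  29.8] bgr [59. 63. 78.]
mid [110, 228, 8, 15, 37] [115.  235.9] med [466.2 325.5  32.4] bgr [23. 43. 58.]
```

View pics/crop.png

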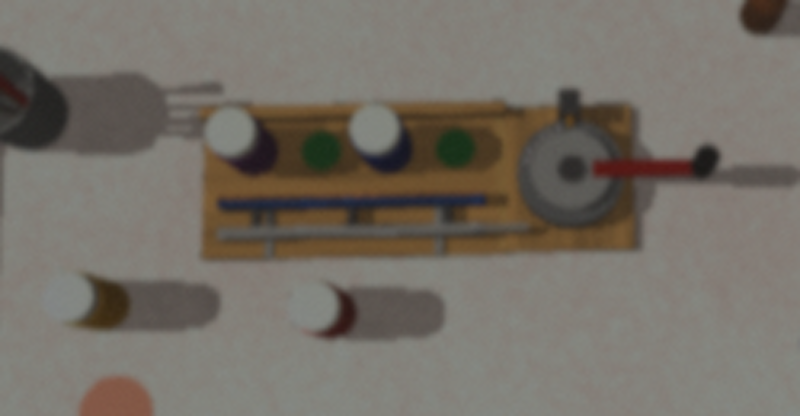

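View pics/crop2.png

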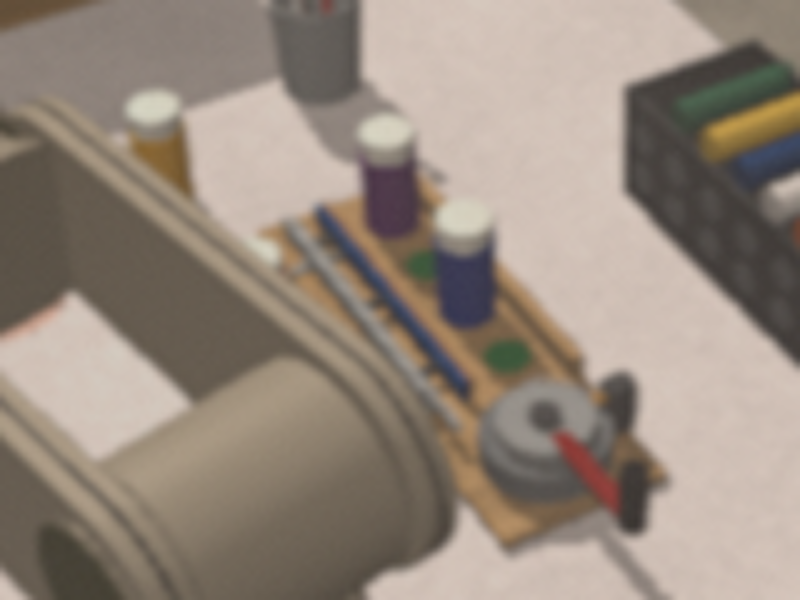

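Violet, blue and both dots line up along world y. Red is at about (458,129) and yellow at about (470,342). I'm moving closer and turning the jaws to close along x.

```bash
python3 -m pendant '[18,36,0,0.106,85, 18,36,0,0.106,85, 18,36,0,0.106,85, 18,36,0,0.106,85, 18,36,0,0.106,85, 18,36,0,0.106,85, 18,36,0,0.106,85, 18,36,0,0.106,85, 18,36,0,0.106,85, 18,36,0,0.106,85, 18,36,0,0.106,85, 18,36,0,0.106,85]' 40
```

```text
time: 1.15
tool_pos: [388.0, -128.1, 222.6]
tcp_rot: [-179.5, -0.0, 92.3]
ft_force: [0.9, -0.5, 0.5]
finger_gap: 85.1
```

Run:
```python
from h import *
s=load('top0.png'); f=s['frame']
hsv=cv2.cvtColor(f,cv2.COLOR_BGR2HSV)
g=cv2.inRange(hsv,(45,90,30),(90,255,200))
for x0,y0 in [(217,181),(175,182)]:
    m=np.zeros_like(g); m[y0-1:y0+13,x0-1:x0+13]=g[y0-1:y0+13,x0-1:x0+13]
    c=max(cv2.findContours(m,0,2)[0],key=cv2.contourArea); mu=cv2.moments(m,True); print('dot',np.round(onz(s,mu['m10']/mu['m00'],mu['m01']/mu['m00'],10),1))
# lids: bright pixels
for n,(u,v),z in [('red',(178,236),95),('yel',(102,233),95),('vio',(153,182),105),('blu',(197,181),105)]:
    br=(f[v-13:v+14,u-13:u+14].min(2)>95).astype(np.uint8)
    k,l,st,c=cv2.connectedComponentsWithStats(br); i=1+np.argmax(st[1:,4]); cu,cv_=c[i]
    print(n,st[i].tolist(),np.round(c[i]+[u-13,v-13],1),np.round(onz(s,cu+u-13,cv_+v-13,z),1))
```

```text
dot [614.9  12.6  10. ]
dot [615.1 140.8  10. ]
red [0, 0, 27, 27, 585] [175.9 235.4] [459.5 135.1  95. ]
yel [0, 0, 27, 27, 567] [ 99.5 232.4] [472.4 348.7  95. ]
vio [0, 0, 27, 27, 320] [150.4 178.5] [620.7 207.2 105. ]
blu [0, 0, 27, 20, 292] [196.6 175.7] [625.6  76.4 105. ]
```

```bash
python3 -m pendant '[5,38,6,0,85, 5,38,6,0,85, 5,38,6,0,85, 5,38,3,0,85, 5,36,3,0,85, 0,36,3,0,85, 0,0,0,0,85]' 40
python3 - <<'E'
from h import *
s=snap('wrist','w1.png'); c,d=ray(s,s['cx'],s['cy']); print(c,d)
s=snap('top','t1.png');print(sensors.sense()['tool_pos'])
E
```

```text
time: 1.73
tool_pos: [411.9, 114.3, 249.9]
tcp_rot: [-179.6, -0.2, 93.2]
ft_force: [0.5, 0.3, -0.3]
finger_gap: 85.2
[409.14675524 179.90781991 393.16485136] [ 0.00745145 -0.25746346 -0.9662593 ]
[412.08490842 110.04400692 249.22738069]
```

View pics/w1.png

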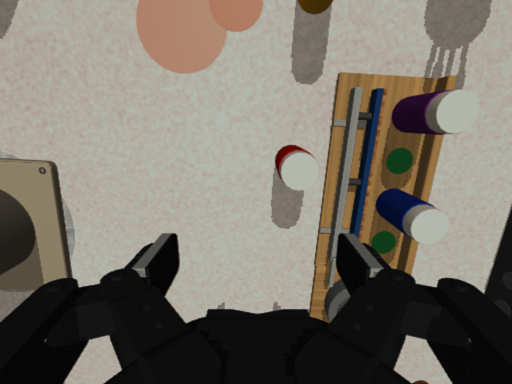

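The wrist view shows the red lid at about (299,171), violet at (457,111), blue at (428,224), and the dots at (400,161) and (383,242). I'll fit lid ellipses in the wrist and top views and triangulate them.

```bash
cat >> h.py <<'E'
def blob(s,u,v,kind,r=26):
    f=s['frame'];hsv=cv2.cvtColor(f,cv2.COLOR_BGR2HSV).astype(int)
    u,v=int(u),int(v); m=np.zeros(f.shape[:2],np.uint8); sl=np.s_[max(v-r,0):v+r+1,max(u-r,0):u+r+1]
    if kind=='lid':
        P=cloud(s); mm=(f.min(2)>0.62*f[v,u].min())&(hsv[...,1]<60)&(P[...,2]>70)
    else: mm=(hsv[...,0]>45)&(hsv[...,0]<90)&(hsv[...,1]>90)
    m[sl]=mm[sl]; m=cv2.morphologyEx(m,cv2.MORPH_OPEN,np.ones((3,3)))
    c=max(cv2.findContours(m,0,1)[0],key=cv2.contourArea)
    return cv2.fitEllipse(cv2.convexHull(c))
def tri(a,b):
    (c1,d1),(c2,d2)=a,b; d1=d1/np.linalg.norm(d1);d2=d2/np.linalg.norm(d2)
    A=np.stack([d1,-d2],1);k=np.linalg.lstsq(A,c2-c1,rcond=None)[0]
    p,q=c1+k[0]*d1,c2+k[1]*d2; return (p+q)/2,np.linalg.norm(p-q)
E
python3 - <<'E'
from h import *
w=load('w1.png');t=load('t1.png');t0=load('top0.png')
for n,uw,ut,z,k in [('red',(300,171),(178,236),95,'lid'),('vio',(459,111),(152,182),105,'lid'),('blu',(429,224),(197,181),105,'lid'),('da',(400,161),(180,187),10,'dot'),('db',(383,242),(222,186),10,'dot')]:
    a=blob(w,*uw,k); b=blob(t0,*ut,k,12)
    p,e=tri(ray(w,*a[0]),ray(t0,*b[0]))
    print(n,np.round(a[0],1),np.round(a[1],1),np.round(b[0],1),np.round(b[1],1),'W',onz(w,*a[0],z).round(1),'T',onz(t0,*b[0],z).round(1),'tri',p.round(1),round(e,1))
b=blob(t0,102,233,'lid',12);print('yel',b,onz(t0,*b[0],95))
E
```

```text
red [299.8 170.7] [38.3 39.3] [177.6 235.7] [15.3 16.6] W [458.3 129.9  95. ] T [458.7 130.3  95. ] tri [458.4 130.1  95.9] 0.5
vio [457.4 110.7] [40.2 47.7] [151.4 180.8] [14.6 15.6] W [613.2 203.3 105. ] T [613.9 204.3 105. ] tri [613.8 203.8 104.6] 1.1
blu [429.5 225.7] [35.  40.1] [196.5 180.1] [14.9 15.4] W [612.7  75.8 105. ] T [613.1  76.7 105. ] tri [612.6  76.3 105.7] 0.9
da [399.  160.5] [24.1 27.6] [180.  186.6] [10.  10.6] W [613.8 138.6  10. ] T [615.4 140.8  10. ] tri [614.3 139.6  11. ] 2.6
db [383.  242.1] [21.1 24.4] [221.9 185.8] [10.3 10.7] W [613.5  10.2  10. ] T [615.1  12.6  10. ] tri [613.5  11.7  12.3] 2.6
yel ((100.91184997558594, 232.80560302734375), (14.91086196899414, 16.5489559173584), 28.276161193847656) [471.08773598 344.85645556  95.        ]
```

Both views agree to about 1 mm for the lids: red (458,130) with its top at 96. The dots are at about (614,139.7) and (614,11.5), 11 mm up. Now I'll descend on red.

```bash
python3 -m pendant '[23,10,0,-0.03,85, 23,9,0,-0.025,85, 0,0,0,0,85]'; python3 -m pendant '[0,0,0,0,85]'
```

```text
time: 2.08
tool_pos: [458.6, 126.5, 248.0]
tcp_rot: [-179.4, 0.0, 89.7]
ft_force: [0.6, 0.3, 0.2]
finger_gap: 84.6
time: 2.17
tool_pos: [458.8, 125.1, 247.3]
tcp_rot: [-179.3, 0.1, 89.6]
ft_force: [-0.2, -0.2, 0.7]
finger_gap: 85.0
```

```bash
python3 -m pendant '[0,4,-30,0,85, 0,1,-30,0,85, 0,0.5,-30,0,85, 0,0.5,-20,0,85, 0,0.5,-10,0,85, 0,0,0,0,85]'
python3 - <<'E'
from h import *
s=snap('wrist','w2.png'); print(sensors.sense()['tool_pos'])
E
```

```text
time: 2.67
tool_pos: [457.9, 123.0, 124.5]
tcp_rot: [-179.5, 0.2, 89.2]
ft_force: [-0.8, -0.0, -0.2]
finger_gap: 85.1
[458.37339669 123.03856532 125.64705267]
```

View pics/w2.png

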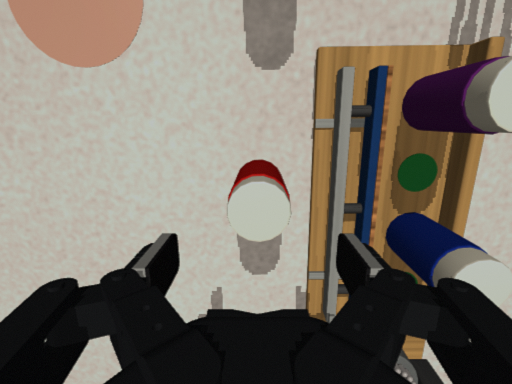

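The red lid is centred between the fingers at column 259, but y has drifted by -7 mm. I'll correct y and then descend.

```bash
python3 -m pendant '[0,7,0,0.01,85, 0,2,0,0,85, 0,0,0,0,85]'; python3 -m pendant '[0,1,-30,0,85, 0,1,-30,0,85, 0,1,-15,0,85, 0,0,0,0,85]'
```

```text
time: 2.97
tool_pos: [460.5, 132.0, 129.8]
tcp_rot: [-179.9, 0.1, 89.7]
ft_force: [-1.0, 0.1, -1.0]
finger_gap: 85.1
time: 3.3
tool_pos: [467.5, 137.3, 61.3]
tcp_rot: [179.2, -0.0, 89.8]
ft_force: [-0.3, -0.7, -0.8]
finger_gap: 85.0
```

```bash
python3 -m pendant '[-8,-7,0,0,85, 0,0,0,0,85]'; python3 -m pendant '[0,0,0,0,85]'
```

```text
time: 3.47
tool_pos: [460.3, 130.8, 63.1]
tcp_rot: [179.1, -0.0, 89.9]
ft_force: [0.3, -0.4, 0.5]
finger_gap: 85.1
time: 3.55
tool_pos: [461.5, 131.1, 64.8]
tcp_rot: [179.0, -0.1, 89.9]
ft_force: [1.1, -0.2, 0.2]
finger_gap: 85.1
```

```bash
python3 -m pendant '[-2,-1,-15,0,85, -1,0,-12,0,85, 0,0,0,0,85]'; python3 -m pendant '[0,0,0,0,85]'
```

```text
time: 3.8
tool_pos: [463.3, 131.4, 42.3]
tcp_rot: [178.4, -0.2, 89.9]
ft_force: [-0.2, -0.1, 0.6]
finger_gap: 85.0
time: 3.88
tool_pos: [463.9, 131.6, 42.8]
tcp_rot: [178.4, -0.2, 89.9]
ft_force: [0.6, 0.2, 0.5]
finger_gap: 84.9
```

```bash
python3 -m pendant '[-4,-1,-5,0,85, -2,0,-1,0,85]'; python3 -m pendant '[0,0,0,0,42, 0,0,0,0,42, 0,0,0,0,42, 0,0,0,0,42, 0,0,0,0,42, 0,0,0,0,42]' 40
```

```text
time: 4.05
tool_pos: [458.9, 130.9, 37.9]
tcp_rot: [178.3, -0.2, 89.9]
ft_force: [-0.8, 0.7, -0.2]
finger_gap: 85.1
time: 4.55
tool_pos: [458.7, 131.1, 38.8]
tcp_rot: [178.3, -0.2, 89.9]
ft_force: [-0.3, 0.4, -0.5]
finger_gap: 47.3
```

```bash
python3 -m pendant '[0,0,5,0,40, 0,0,20,0,40, 0,0,35,0,40, 0,0,35,0,40, 0,0,25,0,40, 0,0,0,0,40]' 40
python3 - <<'E'
from h import *
s=snap('wrist','w3.png'); print(sensors.sense()['tool_pos'],sensors.sense()['ft_force'],sensors.sense()['finger_gap'])
E
```

```text
time: 5.05
tool_pos: [453.6, 130.1, 161.1]
tcp_rot: [178.8, -0.1, 89.9]
ft_force: [1.8, -0.2, -0.4]
finger_gap: 47.3
[452.99956286 129.94568317 159.02291201] [ 0.02642426  0.51726461 -2.05015059] 47.174652935989734
```

View pics/w3.png

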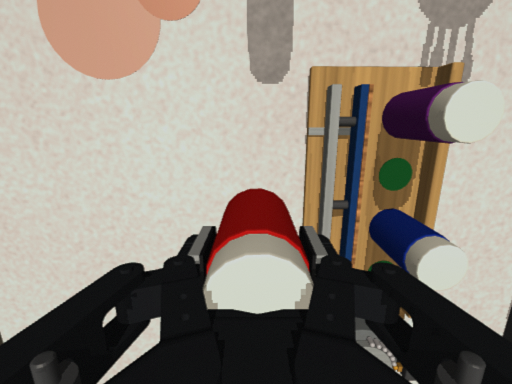

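Red is held upright, with the fingers stalled at 47 mm and about 1.7 N of weight showing. Now I'll carry it over dot A.

```bash
python3 -m pendant '[20,2,2,0,40, 33,2,2,0,40, 33,2,2,0,40, 33,2,2,0,40, 25,2,2,0,40, 5,0,0,0,40, 0,0,0,0,40]' 40;  python3 -m pendant '[0,0,0,0,40]'
```

```text
time: 5.68
tool_pos: [602.6, 139.5, 158.2]
tcp_rot: [179.6, 0.0, 89.9]
ft_force: [-0.4, -0.0, -2.3]
finger_gap: 47.2
time: 5.77
tool_pos: [601.6, 139.3, 156.3]
tcp_rot: [179.7, 0.0, 89.9]
ft_force: [0.0, -0.1, -1.2]
finger_gap: 47.1
```

```bash
python3 -m pendant '[13,0.5,2,0,40, 1,0,0,0,40]' 40;  python3 -m pendant '[1,0,-20,0,40, 1,0,-20,0,40, 1,0,-20,0,40]'
python3 - <<'E'
from h import *
s=snap('top','t4.png');cv2.imwrite('pics/t4c.png',cv2.resize(s['frame'][140:270,80:330],None,fx=3.2,fy=3.2,interpolation=cv2.INTER_CUBIC)); s=snap('side','s4.png');cv2.imwrite('pics/s4c.png',cv2.resize(s['frame'][105:245,140:310],None,fx=4,fy=4))
E
```

```text
time: 5.93
tool_pos: [612.4, 139.7, 155.6]
tcp_rot: [-179.9, 0.1, 89.9]
ft_force: [0.3, 0.2, -1.7]
finger_gap: 47.0
time: 6.18
tool_pos: [615.4, 140.3, 99.2]
tcp_rot: [179.6, 0.0, 90.0]
ft_force: [0.8, -0.3, -1.6]
finger_gap: 47.3
```

View pics/s4c.png

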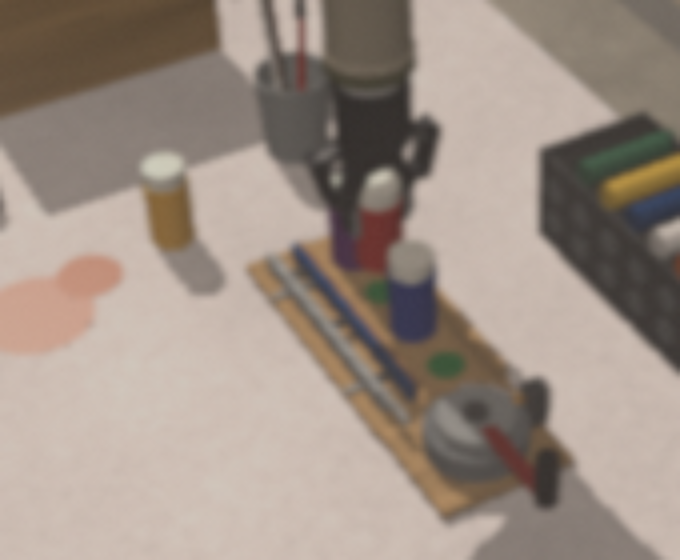

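The side crop shows red between violet and blue, coming down over the dot. I'll continue down.

```bash
python3 -m pendant '[-2,-0.5,-20,0,40, -1,0,-15,0,40, 0,0,-5,0,40]' 40;  python3 -m pendant '[0,0,0,0,40]'
```

```text
time: 6.53
tool_pos: [607.7, 139.6, 57.5]
tcp_rot: [-180.0, 0.1, 90.0]
ft_force: [0.5, 0.3, -2.1]
finger_gap: 47.2
time: 6.62
tool_pos: [606.3, 139.6, 56.9]
tcp_rot: [-179.8, 0.1, 90.0]
ft_force: [-0.6, 0.5, -1.1]
finger_gap: 47.0
```

```bash
python3 -m pendant '[8,0,-2,0,40, 1,0,-2,0,40]' 40;  python3 -m pendant '[1,0,-2,0,40]'
```

```text
time: 6.78
tool_pos: [616.3, 139.9, 55.6]
tcp_rot: [-180.0, 0.1, 90.0]
ft_force: [0.1, -0.6, -1.4]
finger_gap: 47.3
time: 6.87
tool_pos: [618.4, 140.0, 54.8]
tcp_rot: [179.9, 0.0, 90.0]
ft_force: [1.0, 1.2, -1.3]
finger_gap: 47.3
```

```bash
python3 -m pendant '[-4,0,-3,0,40]';python3 -m pendant '[-1,0,-3,0,40]'
```

```text
time: 6.95
tool_pos: [616.3, 140.1, 53.3]
tcp_rot: [179.7, 0.0, 90.0]
ft_force: [0.1, -0.1, -1.8]
finger_gap: 47.2
time: 7.03
tool_pos: [615.4, 140.2, 50.7]
tcp_rot: [179.7, 0.0, 90.0]
ft_force: [-0.2, 0.3, -1.9]
finger_gap: 46.9
```

```bash
python3 -m pendant '[-1,0,-2,0,40]';python3 -m pendant '[0,0,-1.5,0,40]'
```

```text
time: 7.12
tool_pos: [614.6, 140.2, 48.9]
tcp_rot: [179.7, 0.0, 90.0]
ft_force: [0.2, -0.5, -2.4]
finger_gap: 47.1
time: 7.2
tool_pos: [614.6, 140.2, 48.5]
tcp_rot: [179.7, 0.0, 90.0]
ft_force: [-10.0, -1.7, 20.2]
finger_gap: 46.7
```

Contact with the shelf at 48.5. I'll release.

```bash
python3 -m pendant '[0,0,0.3,0,60, 0,0,0,0,60, 0,0,0,0,70, 0,0,0,0,70]'; python3 -m pendant '[0,0,0,0,85, 0,0,0,0,85]'
```

```text
time: 7.53
tool_pos: [615.2, 140.4, 50.2]
tcp_rot: [179.5, -0.0, 90.0]
ft_force: [0.8, 0.6, 0.5]
finger_gap: 69.9
time: 7.7
tool_pos: [615.2, 140.4, 50.1]
tcp_rot: [179.5, -0.0, 90.0]
ft_force: [-0.5, -0.0, 0.6]
finger_gap: 84.9
```

```bash
python3 -m pendant '[0,0,20,0,85, 0,0,30,0,85]'; python3 -m pendant '[0,0,30,0,85, 0,0,35,0,85, -10,0,30,0,85, -30,5,10,0,85]'
python3 - <<'E'
from h import *
s=snap('wrist','w5.png'); print(sensors.sense()['tool_pos'])
E
```

```text
time: 7.87
tool_pos: [609.6, 139.6, 92.8]
tcp_rot: [-179.7, 0.1, 90.0]
ft_force: [0.1, 0.2, -0.2]
finger_gap: 85.2
time: 8.2
tool_pos: [571.1, 143.3, 203.3]
tcp_rot: [-179.8, 0.1, 89.9]
ft_force: [1.3, 0.3, 1.2]
finger_gap: 85.2
[565.75090409 145.15731759 203.53422225]
```

View pics/w5.png

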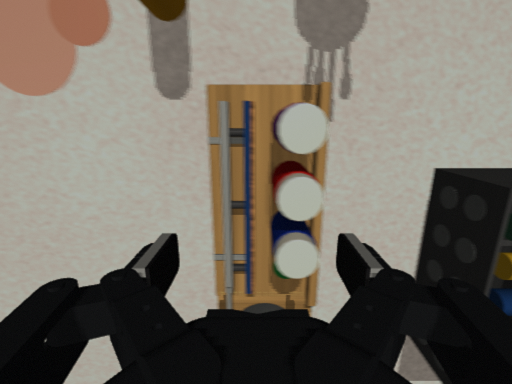

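The wrist view shows violet, red and blue upright in one line, with lids at (301,128), (298,196) and (295,255). Next is yellow.

```bash
python3 -m pendant '[-14,28,2,0,85, -16,33,2,0,85, -16,33,2,0,85, -16,33,2,0,85, -16,33,2,0,85, -10,18,1,0,85, 0,0,0,0,85]'
python3 - <<'E'
from h import *
s=snap('wrist','w6.png'); s2=snap('top','t6.png');print(sensors.sense()['tool_pos'])
E
```

```text
time: 8.83
tool_pos: [472.1, 328.4, 217.2]
tcp_rot: [-179.8, -0.0, 89.7]
ft_force: [0.2, -0.6, -0.3]
finger_gap: 85.0
[473.74059253 325.56716847 216.882736  ]
```

View pics/w6.png

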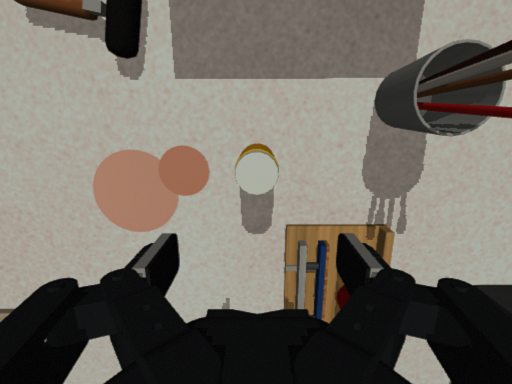

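```bash
python3 - <<'E'
from h import *
w=load('w6.png');t0=load('top0.png')
a=blob(w,257,172,'lid');b=blob(t0,102,233,'lid',12)
print(a,onz(w,*a[0],95),tri(ray(w,*a[0]),ray(t0,*b[0])))
w=load('w5.png')
for n,u,v in [('v',301,128),('r',298,196),('b',295,255)]:
    a=blob(w,u,v,'lid',28); print(n,np.round(a[:2],1).tolist(),onz(w,*a[0],105).round(1))
E
python3 -m pendant '[-1,18,-10,0,85, 0,3,-30,0,85, 0,1,-30,0,85]'; python3 -m pendant '[0,0,-5,0,85]'
```

```text
((256.4460754394531, 172.67430114746094), (42.997554779052734, 43.49444580078125), 163.73190307617188) [470.90880682 344.68159096  95.        ] (array([470.98269145, 344.73399441,  95.34799529]), np.float64(0.14564889263747485))
v [[303.4, 128.0], [50.3, 53.4]] [611.5 204.  105. ]
r [[301.4, 197.4], [45.2, 49.0]] [612.3 140.1 105. ]
b [[298.4, 256.2], [42.9, 44.8]] [611.9  78.4 105. ]
time: 9.18
tool_pos: [479.3, 347.2, 153.3]
tcp_rot: [179.4, -0.3, 89.5]
ft_force: [-0.2, -0.2, -0.4]
finger_gap: 84.8
time: 9.27
tool_pos: [477.7, 344.7, 142.8]
tcp_rot: [179.7, -0.0, 89.4]
ft_force: [-0.4, -0.8, -1.6]
finger_gap: 85.2
```

```bash
python3 -m pendant '[-5,1,-20,0,85, -1,0,-20,0,85, 0,0,-20,0,85, 0,0,0,0,85]';python3 -m pendant '[0,0,0,0,85]'
```

```text
time: 9.6
tool_pos: [474.2, 339.8, 80.8]
tcp_rot: [179.8, 0.2, 89.1]
ft_force: [-1.7, -1.1, -1.8]
finger_gap: 85.0
time: 9.68
tool_pos: [474.9, 338.6, 81.2]
tcp_rot: [179.8, 0.2, 89.0]
ft_force: [0.3, 0.4, 0.4]
finger_gap: 85.1
```

```bash
python3 -m pendant '[-4,6,-15,0.01,85, -1,3,-15,0,85, 0,1,-8,0,85]';python3 -m pendant '[0,0,0,0,85]'
```

```text
time: 9.93
tool_pos: [475.1, 348.6, 48.9]
tcp_rot: [179.4, -0.0, 89.4]
ft_force: [-0.7, -0.7, 1.0]
finger_gap: 85.0
time: 10.02
tool_pos: [474.8, 348.2, 47.9]
tcp_rot: [179.4, 0.0, 89.4]
ft_force: [-0.1, 0.8, -0.4]
finger_gap: 85.2
```

```bash
python3 -m pendant '[-4,-4,-7,0,85, 0,0,-2,0,85]';python3 -m pendant '[0,0,0,0,85]'
```

```text
time: 10.18
tool_pos: [471.9, 344.2, 40.0]
tcp_rot: [179.3, -0.0, 89.3]
ft_force: [-1.5, -0.6, 0.2]
finger_gap: 84.9
time: 10.27
tool_pos: [472.0, 344.0, 40.1]
tcp_rot: [179.3, -0.0, 89.3]
ft_force: [0.6, 0.1, 0.0]
finger_gap: 85.0
```

```bash
python3 -m pendant '[-1,0.5,-2,0,42, 0,0,0,0,42, 0,0,0,0,42, 0,0,0,0,42, 0,0,0,0,42, 0,0,0,0,42, 0,0,0,0,42]' 40; python3 -m pendant '[0,0,8,0,40, 0,0,25,0,40, 0,0,35,0,40, 0,0,35,0,40, 0,0,25,0,40, 0,0,0,0,40]'
python3 - <<'E'
from h import *
s=snap('wrist','w7.png'); print(sensors.sense()['tool_pos'],sensors.sense()['ft_force'])
E
```

```text
time: 10.85
tool_pos: [471.5, 344.8, 39.5]
tcp_rot: [179.2, -0.1, 89.3]
ft_force: [0.5, -0.2, -1.8]
finger_gap: 47.2
time: 11.35
tool_pos: [466.8, 341.9, 170.5]
tcp_rot: [179.7, 0.2, 89.3]
ft_force: [1.3, 1.1, -0.5]
finger_gap: 46.7
[466.35378859 341.63812908 168.43343202] [ 0.65518348 -0.21899553 -1.22733318]
```

View pics/w7.png

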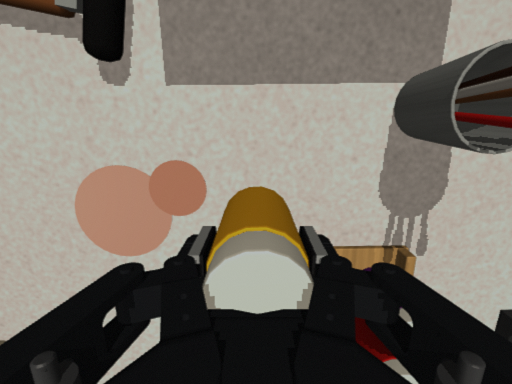

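Yellow is held. I'll carry it in front of the rack, then over dot B.

```bash
python3 -m pendant '[0,-20,2,0,40, 2,-36,2,0,40, 2,-36,2,0,40, 2,-36,2,0,40, 2,-36,2,0,40, 2,-36,2,0,40, 2,-36,2,0,40, 2,-36,2,0,40, 2,-25,2,0,40, 0,-5,0,0,40, 0,0,0,0,40]'
```

```text
time: 12.32
tool_pos: [472.1, 27.2, 174.1]
tcp_rot: [-179.3, 0.4, 89.6]
ft_force: [0.4, -0.8, -1.7]
finger_gap: 46.7
```

```bash
python3 -m pendant '[0,0,0,0,40]'
```

```text
time: 12.4
tool_pos: [471.5, 27.1, 173.1]
tcp_rot: [-179.2, 0.4, 89.5]
ft_force: [0.4, 0.4, -2.2]
finger_gap: 47.1
```

```bash
python3 -m pendant '[20,-4,2,0,40, 33,-4,2,0,40, 33,-4,2,0,40, 33,-3,2,0,40, 20,0,0,0,40, 4,0,0,0,40, 0,0,0,0,40]'; python3 -m pendant '[0,0,0,0,40]'
```

```text
time: 12.98
tool_pos: [616.6, 23.1, 173.6]
tcp_rot: [-178.6, 0.2, 90.1]
ft_force: [-0.1, 0.3, -2.1]
finger_gap: 47.2
time: 13.07
tool_pos: [616.1, 24.6, 172.5]
tcp_rot: [-178.5, 0.1, 90.2]
ft_force: [0.3, 0.0, -1.7]
finger_gap: 47.1
```

```bash
python3 -m pendant '[-2,-13,0,0,40, 0,-1,-10,0,40]'; python3 -m pendant '[0,0,-20,0,40]'
```

```text
time: 13.23
tool_pos: [613.4, 12.3, 163.4]
tcp_rot: [-178.5, 0.1, 90.4]
ft_force: [-0.4, -1.2, -1.8]
finger_gap: 47.1
time: 13.32
tool_pos: [614.1, 12.3, 145.2]
tcp_rot: [-178.8, 0.1, 90.4]
ft_force: [1.5, 0.1, -1.2]
finger_gap: 47.3
```

```bash
python3 -m pendant '[0,0,-20,0,40, 0,0,-20,0,40]'; python3 -m pendant '[-1,0,-10,0,40]'
```

```text
time: 13.48
tool_pos: [613.1, 12.1, 104.5]
tcp_rot: [-178.9, 0.1, 90.3]
ft_force: [0.3, 0.0, -1.8]
finger_gap: 47.2
time: 13.57
tool_pos: [609.7, 12.2, 91.3]
tcp_rot: [-178.7, 0.1, 90.3]
ft_force: [0.4, -0.3, -3.3]
finger_gap: 47.1
```

```bash
python3 -m pendant '[4,0,-15,0,40]'; python3 -m pendant '[3,0,-12,0,40]'; python3 -m pendant '[0,0,-5,0,40]'
```

```text
time: 13.65
tool_pos: [612.8, 12.2, 76.2]
tcp_rot: [-178.7, 0.1, 90.3]
ft_force: [-0.4, 0.3, -1.8]
finger_gap: 46.9
time: 13.73
tool_pos: [614.4, 12.3, 62.5]
tcp_rot: [-178.6, 0.1, 90.3]
ft_force: [-0.2, 0.1, -1.7]
finger_gap: 47.1
time: 13.82
tool_pos: [613.1, 12.4, 55.5]
tcp_rot: [-178.5, 0.1, 90.3]
ft_force: [-1.1, -0.8, -1.5]
finger_gap: 47.0
```

```bash
python3 -m pendant '[1,-0.3,-2,0,40]'; python3 -m pendant '[1,-0.3,-2,0,40]'; python3 -m pendant '[0,0,-1.5,0,40]'
```

```text
time: 13.9
tool_pos: [613.0, 12.1, 52.3]
tcp_rot: [-178.4, 0.1, 90.3]
ft_force: [0.7, -0.2, -2.0]
finger_gap: 46.8
time: 13.98
tool_pos: [613.9, 11.9, 50.2]
tcp_rot: [-178.3, 0.1, 90.3]
ft_force: [0.6, -1.1, -2.4]
finger_gap: 47.1
time: 14.07
tool_pos: [614.0, 11.8, 49.9]
tcp_rot: [-178.3, 0.1, 90.3]
ft_force: [-7.4, 0.0, 14.5]
finger_gap: 47.1
```

Contact. I'll release, rise and look.

```bash
python3 -m pendant '[0,0,0.3,0,60, 0,0,0,0,60, 0,0,0,0,70, 0,0,0,0,85, 0,0,0,0,85]'; python3 -m pendant '[0,0,20,0,85, 0,0,30,0,85]'
```

```text
time: 14.48
tool_pos: [617.7, 11.5, 55.3]
tcp_rot: [-178.8, 0.1, 90.3]
ft_force: [-0.0, -0.3, 0.3]
finger_gap: 84.8
time: 14.65
tool_pos: [612.9, 11.7, 99.3]
tcp_rot: [-178.2, 0.1, 90.3]
ft_force: [0.1, -0.7, 0.6]
finger_gap: 85.1
```

```bash
python3 -m pendant '[0,0,30,0,85, 0,0,35,0,85, -5,0,25,0,85, -20,10,10,0,85, 0,0,0,0,85]'
python3 - <<'E'
from h import *
s=snap('wrist','w8.png'); t=snap('top','t8.png'); snap('side','s8.png');print(sensors.sense()['tool_pos'])
cv2.imwrite('pics/t8c.png',cv2.resize(t['frame'][140:270,80:330],None,fx=3.2,fy=3.2,interpolation=cv2.INTER_CUBIC))
E
```

```text
time: 15.07
tool_pos: [589.4, 21.6, 210.4]
tcp_rot: [-178.6, 0.1, 90.3]
ft_force: [-0.5, 0.1, -0.5]
finger_gap: 84.8
[589.88916505  20.26698466 206.65327466]
```

View pics/w8.png

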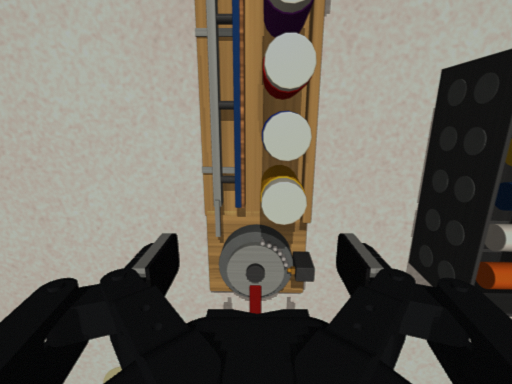

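View pics/s8.png

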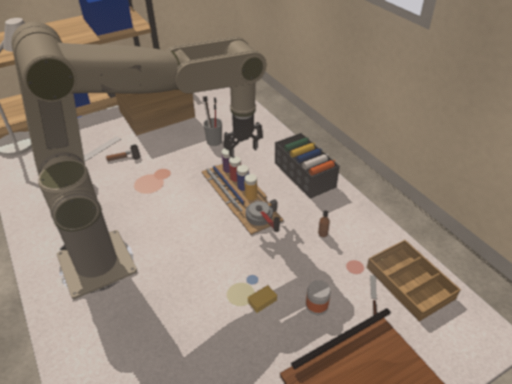

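Run:
```python
from h import *
w=load('w8.png')
for n,u,v in [('r',289,60),('b',286,135),('y',284,202)]:
    a=blob(w,u,v,'lid',30); print(n,np.round(a[:2],1).tolist(),onz(w,*a[0],105).round(1))
t=load('top0.png');P=cloud(t);f=t['frame']
print('knob top',np.median(P[(P[...,2]>88)&(np.abs(P[...,0]-583)<20)&(np.abs(P[...,1]+214)<20)],0))
# knob : dark blob; hub circle
m=(P[...,2]>90)&(np.abs(P[...,0]-583)<25)&(np.abs(P[...,1]+214)<25)
v,u=np.nonzero(m);print('pix',u.mean(),v.mean(),onz(t,u.mean(),v.mean(),100))
# hinge hub in wrist & top
h=blob
hsv=cv2.cvtColor(w['frame'],cv2.COLOR_BGR2HSV)
c=onz(w,255,273,56);print('hub wrist',c); print('hub top',onz(t,257.5,192,56))
# shelf edge yaw: shelf front edge in top image
V=t['view']
Pw=cloud(w); m=(Pw[...,2]>24)&(Pw[...,2]<40)
for side,lo,hi in [('bar',545,585),('stop',640,665)]:
    q=Pw[m&(Pw[...,0]>lo)&(Pw[...,0]<hi)&(Pw[...,1]>-10)&(Pw[...,1]<190)]
    if len(q)>20:
        p=np.polyfit(q[:,1],q[:,0],1);print(side,len(q),p,q[:,0].min(),q[:,0].max(),q[:,1].min())
```

```text
r [[289.9, 60.0], [51.4, 56.1]] [614.1 138.5 105. ]
b [[286.6, 135.7], [47.6, 49.2]] [613.4  75.4 105. ]
y [[283.4, 201.5], [44.1, 45.1]] [612.3  12.4 105. ]
knob top [ 581.98711902 -216.12095747   97.98492884]
pix 300.6734693877551 189.12244897959184 [ 581.50857064 -215.30274948  100.        ]
hub wrist [583.14777092 -97.64566211  56.        ]
hub top [584.46652407 -94.74871437  56.        ]
bar 2055 [9.23375557e-03 5.61161460e+02] 545.0524351906721 568.9232272009375 -9.951853761864133
stop 1671 [3.58282438e-03 6.48244158e+02] 642.1264324179724 654.8492024156578 -9.998866546192502
```

All four lids line up at x≈612–614, with red at y=138.5 and yellow at y=12.4, both within 2 mm of a dot. I'll go past the knob now so the wrist camera can see it.

```bash
python3 -m pendant '[0,-25,1,0,85, 0,-38,1,0,85, 0,-38,1,0,85, 0,-38,1,0,85, 0,-38,1,0,85, 0,-38,1,0,85, 0,-38,1,0,85, 0,-38,1,0,85, 0,-10,0,0,85, 0,0,0,0,85]'
python3 - <<'E'
from h import *
s=snap('wrist','w9.png'); t=snap('top','t9.png');print(sensors.sense()['tool_pos'])
for n,u,v,z in [('tin',408,203,90),('sponge',370,252,30),('dropper',322,136,105)]: print(n,onz(t,u,v,z).round())
E
```

```text
time: 16.05
tool_pos: [582.8, -293.7, 194.0]
tcp_rot: [-177.1, -0.4, 90.5]
ft_force: [-0.1, -0.1, -0.4]
finger_gap: 85.2
[ 583.01695316 -290.88893494  194.06435905]
tin [ 537. -514.   90.]
sponge [ 406. -416.   30.]
dropper [ 734. -282.  105.]
```

View pics/w9.png

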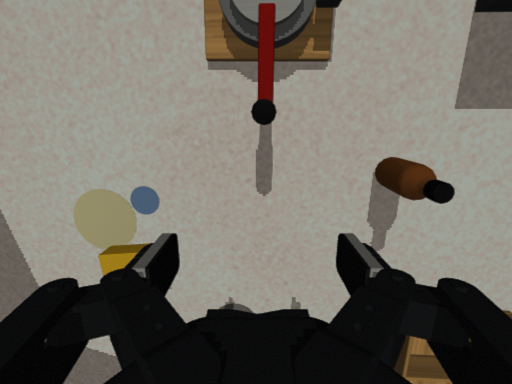

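The knob top is at (264,111), with clear space around it. I'll measure it.

Run:
```python
from h import *
w=load('w9.png');t=load('t9.png')
m=np.zeros(w['frame'].shape[:2],np.uint8);m[95:128,245:285]=(w['frame'].max(2)<45)[95:128,245:285]
c=max(cv2.findContours(m,0,1)[0],key=cv2.contourArea);e=cv2.fitEllipse(c);print(e,onz(w,*e[0],100))
t0=load('top0.png');print('tri',tri(ray(w,*e[0]),ray(t0,300.7,189.1)))
print(cloud(w)[105:117:4,258:270:4].round(0).tolist())
```

```text
((263.3634338378906, 111.2973403930664), (22.625001907348633, 24.90347671508789), 177.9191436767578) [ 582.4905113  -218.15118218  100.        ]
tri (array([ 582.74372915, -217.10396204,   91.4698299 ]), np.float64(1.6911570258739175))
[[[578.0, -213.0, 100.0], [581.0, -213.0, 101.0], [585.0, -213.0, 102.0]], [[578.0, -216.0, 100.0], [581.0, -216.0, 100.0], [585.0, -216.0, 101.0]], [[578.0, -220.0, 100.0], [581.0, -220.0, 100.0], [585.0, -220.0, 100.0]]]
```

```bash
python3 -m pendant '[0,30,0,0,85, 0,30,0,0,85, 0,13,0,0,85, 0,0,0,0,85]'; python3 -m pendant '[0,0,0,0,85]'
```

```text
time: 16.48
tool_pos: [582.4, -210.4, 190.9]
tcp_rot: [-176.9, -0.6, 90.7]
ft_force: [0.4, 0.2, 0.1]
finger_gap: 85.0
time: 16.57
tool_pos: [582.6, -208.7, 190.8]
tcp_rot: [-176.8, -0.6, 90.9]
ft_force: [0.5, -1.0, -0.8]
finger_gap: 85.0
```

```bash
python3 -m pendant '[0,-8,-20,0,85, 0,-1,-25,0,85]'; python3 -m pendant '[0,0,-15,0,85]'
```

```text
time: 16.73
tool_pos: [586.9, -218.2, 152.1]
tcp_rot: [-177.5, -0.3, 91.1]
ft_force: [2.0, -0.4, -1.6]
finger_gap: 84.5
time: 16.82
tool_pos: [586.7, -218.5, 135.5]
tcp_rot: [-177.4, -0.3, 91.2]
ft_force: [-1.0, -0.3, -0.3]
finger_gap: 85.3
```

```bash
python3 -m pendant '[-4,0,-20,0,85, -1,0,-20,0,85]'; python3 -m pendant '[0,0,-15,-0.02,85]'; python3 -m pendant '[0,0,-8,0,85]'
```

```text
time: 16.98
tool_pos: [583.0, -220.2, 95.6]
tcp_rot: [-177.6, -0.2, 91.2]
ft_force: [-0.3, 0.4, -0.8]
finger_gap: 84.9
time: 17.07
tool_pos: [582.5, -220.7, 79.0]
tcp_rot: [-177.6, -0.2, 90.1]
ft_force: [-0.1, 0.1, -0.4]
finger_gap: 85.0
time: 17.15
tool_pos: [581.4, -220.8, 68.7]
tcp_rot: [-177.4, -0.2, 90.0]
ft_force: [-0.5, 0.2, -0.0]
finger_gap: 84.8
```

```bash
python3 -m pendant '[1,3,-3,0,85, 0,0,0,0,85]'
python3 - <<'E'
from h import *
s=snap('wrist','w10.png');print(sensors.sense()['tool_pos'],sensors.sense()['tcp_rot'])
E
```

```text
time: 17.32
tool_pos: [581.1, -217.9, 63.1]
tcp_rot: [-177.2, -0.3, 90.1]
ft_force: [0.4, 0.2, 0.0]
finger_gap: 84.9
[ 581.22356576 -218.19600812   63.66389481] [-177.25678498   -0.26664606   90.06166601]
```

View pics/w10.png

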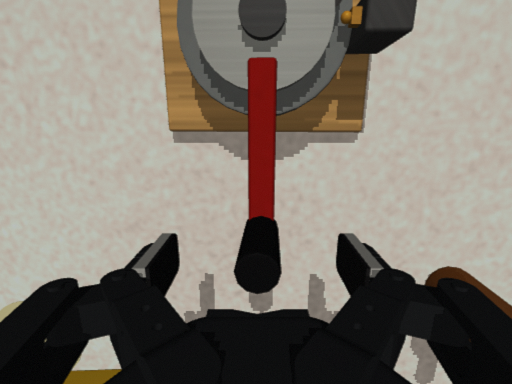

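The knob is centred between the fingers, at column 258. I'll close on it.

```bash
python3 -m pendant '[0.5,0.5,0,0,16, 0.5,0,0,0,16, 0,0,0,0,16, 0,0,0,0,16, 0,0,0,0,16, 0,0,0,0,16]' 40; python3 -m pendant '[0,0,0,0,16, 0,0,0,0,16, 0,0,0,0,16]' 40
```

```text
time: 17.87
tool_pos: [582.3, -219.2, 69.3]
tcp_rot: [-177.2, -0.1, 90.1]
ft_force: [-13.7, 1.5, 2.8]
finger_gap: 21.4
time: 18.12
tool_pos: [581.9, -219.1, 69.4]
tcp_rot: [-177.2, -0.1, 90.1]
ft_force: [-0.8, 0.2, -1.7]
finger_gap: 21.1
```

```bash
cat > th.py <<'E'
from h import *
s=sensors.sense();p=s['tool_pos'];f=s['ft_force']
dx,dy=p[0]-583.0,p[1]+97.5
th=np.arctan2(-dx,-dy);T=np.array([-np.cos(th),np.sin(th)]);R=np.array([-np.sin(th),-np.cos(th)])
print('th %.3f r %.1f yawth %.3f Ft %.1f Fr %.1f'%(th,np.hypot(dx,dy),np.radians(90.1-s['tcp_rot'][2]),f[:2]@T,f[:2]@R),p.round(1),f.round(1),s['finger_gap'].round(1),s['time'])
E
python3 th.py; python3 -m pendant '[-6,0,0,-0.05,16]' >/dev/null; python3 th.py; python3 -m pendant '[-6,0.5,0,-0.05,16]' >/dev/null; python3 th.py; python3 -m pendant '[-6,0.8,0,-0.05,16]' >/dev/null; python3 th.py
```

```text
Traceback (most recent call last):
  File "th.py", line 5, in <module>
    print('th %.3f r %.1f yawth %.3f Ft %.1f Fr %.1f'%(th,np.hypot(dx,dy),np.radians(90.1-s['tcp_rot'][2]),f[:2]@T,f[:2]@R),p.round(1),f.round(1),s['finger_gap'].round(1),s['time'])
                                                                                                                                                  ^^^^^^^^^^^^^^^^^^^^^
AttributeError: 'float' object has no attribute 'round'
Traceback (most recent call last):
  File "th.py", line 5, in <module>
    print('th %.3f r %.1f yawth %.3f Ft %.1f Fr %.1f'%(th,np.hypot(dx,dy),np.radians(90.1-s['tcp_rot'][2]),f[:2]@T,f[:2]@R),p.round(1),f.round(1),s['finger_gap'].round(1),s['time'])
                                                                                                                                                  ^^^^^^^^^^^^^^^^^^^^^
AttributeError: 'float' object has no attribute 'round'
Traceback (most recent call last):
  File "th.py", line 5, in <module>
    print('th %.3f r %.1f yawth %.3f Ft %.1f Fr %.1f'%(th,np.hypot(dx,dy),np.radians(90.1-s['tcp_rot'][2]),f[:2]@T,f[:2]@R),p.round(1),f.round(1),s['finger_gap'].round(1),s['time'])
                                                                                                                                                  ^^^^^^^^^^^^^^^^^^^^^
AttributeError: 'float' object has no attribute 'round'
Traceback (most recent call last):
  File "th.py", line 5, in <module>
    print('th %.3f r %.1f yawth %.3f Ft %.1f Fr %.1f'%(th,np.hypot(dx,dy),np.radians(90.1-s['tcp_rot'][2]),f[:2]@T,f[:2]@R),p.round(1),f.round(1),s['finger_gap'].round(1),s['time'])
                                                                                                                                                  ^^^^^^^^^^^^^^^^^^^^^
AttributeError: 'float' object has no attribute 'round'
```

```bash
sed -i "s/s\['finger_gap'\].round(1)/round(float(s['finger_gap']),1)/" th.py; python3 th.py;  python3 -m pendant '[-6,1.2,0,-0.05,16]' >/dev/null; python3 th.py
```

```text
th 0.131 r 121.5 yawth 0.152 Ft -2.5 Fr 1.0 [ 567.2 -218.    69.5] [ 2.4 -1.4 -5.2] 20.8 18.3667
th 0.176 r 121.5 yawth 0.204 Ft -4.1 Fr -1.0 [ 561.8 -217.1   69.5] [ 4.3  0.3 -6.6] 20.9 18.45
```

```bash
python3 -m pendant '[-6,1.3,0,-0.05,16]' >/dev/null; python3 th.py;  python3 -m pendant '[-6,1.5,0,-0.05,16]' >/dev/null; python3 th.py; python3 -m pendant '[-6,1.9,0,-0.04,16]' >/dev/null; python3 th.py
```

```text
th 0.213 r 121.0 yawth 0.256 Ft -11.5 Fr -2.7 [ 557.4 -215.8   69.7] [ 11.8   0.2 -11.4] 20.9 18.5333
th 0.251 r 120.9 yawth 0.308 Ft -8.6 Fr -0.7 [ 553.  -214.6   69.6] [  8.5  -1.5 -14.7] 21.3 18.6167
th 0.297 r 121.0 yawth 0.350 Ft -4.0 Fr 1.5 [ 547.6 -213.2   69.4] [ 3.4 -2.6 -6.2] 20.8 18.7
```

Click 1 is felt: the tangential force goes 11.5→4 N past 0.25. Continuing.

```bash
python3 -m pendant '[-5.7,1.9,0,-0.03,16]' >/dev/null; python3 th.py;  python3 -m pendant '[-5.6,2.1,0,-0.03,16]' >/dev/null; python3 th.py; python3 -m pendant '[-5.5,2.4,0,-0.04,16]' >/dev/null; python3 th.py
```

```text
th 0.336 r 120.9 yawth 0.383 Ft -9.5 Fr -2.2 [ 543.1 -211.7   69.4] [ 9.7 -1.  -7.2] 20.6 18.7833
th 0.374 r 120.9 yawth 0.415 Ft -10.8 Fr -0.5 [ 538.9 -210.1   69.5] [ 10.2  -3.5 -11.1] 21.0 18.8667
th 0.409 r 120.8 yawth 0.457 Ft -13.5 Fr -0.7 [ 535.  -208.3   69.5] [ 12.7  -4.7 -11.4] 20.9 18.95
```

```bash
python3 -m pendant '[-5.4,2.5,0,-0.04,16]' >/dev/null; python3 th.py;  python3 -m pendant '[-5.3,2.6,0,-0.04,16]' >/dev/null; python3 th.py
```

```text
th 0.440 r 120.7 yawth 0.499 Ft -15.1 Fr 1.2 [ 531.5 -206.7   69.7] [13.1 -7.5 -6.4] 20.7 19.0333
th 0.473 r 120.7 yawth 0.541 Ft -9.8 Fr 0.7 [ 528.  -205.    69.8] [  8.4  -5.1 -11.4] 20.5 19.1167
```

```bash
python3 -m pendant '[-5.3,2.8,0,-0.03,16]' >/dev/null; python3 th.py;  python3 -m pendant '[-5.2,3,0,-0.03,16]' >/dev/null; python3 th.py; python3 -m pendant '[-5.1,3.2,0,-0.03,16]' >/dev/null; python3 th.py
```

```text
th 0.512 r 120.8 yawth 0.573 Ft -8.4 Fr 0.2 [ 523.8 -202.8   69.7] [  7.3  -4.3 -10.1] 20.6 19.2
th 0.552 r 120.8 yawth 0.604 Ft -10.0 Fr -2.6 [ 519.7 -200.4   69.7] [ 9.8 -3.  -7.9] 20.9 19.2833
th 0.591 r 120.8 yawth 0.636 Ft -12.1 Fr -2.3 [ 515.7 -197.8   69.7] [ 11.3  -4.8 -11.1] 20.6 19.3667
```

```bash
python3 -m pendant '[-5,3.4,0,-0.03,16]' >/dev/null; python3 th.py;  python3 -m pendant '[-4.9,3.5,0,-0.03,16]' >/dev/null; python3 th.py; python3 -m pendant '[-4.8,3.6,0,-0.03,16]' >/dev/null; python3 th.py
```

```text
th 0.629 r 120.9 yawth 0.668 Ft -13.5 Fr -2.3 [ 511.9 -195.2   69.7] [ 12.3  -6.1 -12.2] 21.5 19.45
th 0.662 r 120.8 yawth 0.700 Ft -17.5 Fr -3.8 [ 508.8 -192.8   69.8] [ 16.2  -7.8 -16.4] 20.7 19.5333
th 0.696 r 120.9 yawth 0.732 Ft -14.8 Fr -2.8 [ 505.5 -190.3   69.7] [ 13.1  -7.4 -14.1] 20.9 19.6167
```

```bash
python3 -m pendant '[-4.5,3.7,0,-0.02,16]' >/dev/null; python3 th.py;  python3 -m pendant '[-4,3.6,0,-0.02,16]' >/dev/null; python3 th.py
```

```text
th 0.731 r 121.0 yawth 0.754 Ft -13.3 Fr -2.9 [ 502.2 -187.6   69.5] [ 11.8  -6.7 -10.4] 21.0 19.7
th 0.766 r 121.2 yawth 0.775 Ft -11.5 Fr -1.8 [ 499.  -184.9   69.4] [ 9.6 -6.6 -9. ] 20.9 19.7833
```

Click 3 is passed: 17.5→11.5 N with the estimate past 0.69. I'll ease to about 0.80 and see how it holds.

```bash
python3 -m pendant '[-3.2,3.2,0,-0.02,16]' >/dev/null; python3 th.py;  python3 -m pendant '[-1,1,0,0,16]' >/dev/null; python3 th.py; python3 -m pendant '[-1,1,0,0,16]' >/dev/null; python3 th.py
```

```text
th 0.792 r 121.1 yawth 0.797 Ft -11.4 Fr -1.4 [ 496.8 -182.6   69.5] [  9.   -7.1 -10.7] 21.0 19.8667
th 0.795 r 121.1 yawth 0.799 Ft -11.4 Fr -1.7 [ 496.6 -182.3   69.5] [  9.2  -7.  -12. ] 20.9 19.95
th 0.796 r 121.1 yawth 0.799 Ft -11.9 Fr -1.3 [ 496.5 -182.2   69.5] [  9.3  -7.6 -10.7] 20.8 20.0333
```

```bash
python3 -m pendant '[-1,1,0,0,16, -1,1,0,0,16, -1,1,0,0,16]' >/dev/null; python3 th.py
python3 - <<'E'
from h import *
s=snap('wrist','w11.png');t=snap('top','t11.png');d=snap('side','s11.png')
cv2.imwrite('pics/t11c.png',cv2.resize(t['frame'][140:270,80:330],None,fx=3.2,fy=3.2,interpolation=cv2.INTER_CUBIC))
cv2.imwrite('pics/s11c.png',cv2.resize(d['frame'][105:245,140:310],None,fx=4,fy=4))
hsv=cv2.cvtColor(s['frame'],cv2.COLOR_BGR2HSV)
P=cloud(s)
m=((hsv[...,0]<8)|(hsv[...,0]>172))&(hsv[...,1]>150)&(np.abs(P[...,2]-52)<12)
q=P[m][:,:2];print(len(q)); 
vx,vy,x0,y0=cv2.fitLine(q.astype(np.float32),cv2.DIST_L2,0,.01,.01).ravel()
if vy>0: vx,vy=-vx,-vy
print('lever angle from red arm',np.arctan2(-vx,-vy),x0,y0)
E
python3 th.py
```

```text
th 0.799 r 121.1 yawth 0.801 Ft -12.5 Fr -2.0 [ 496.2 -181.9   69.5] [ 10.1  -7.6 -10.1] 20.7 20.2833
3947
lever angle from red arm 0.80712414 537.57837 -141.12534
th 0.799 r 121.1 yawth 0.801 Ft -12.0 Fr -0.6 [ 496.2 -181.9   69.5] [  8.8  -8.2 -10.7] 21.0 20.4333
```

View pics/w11.png

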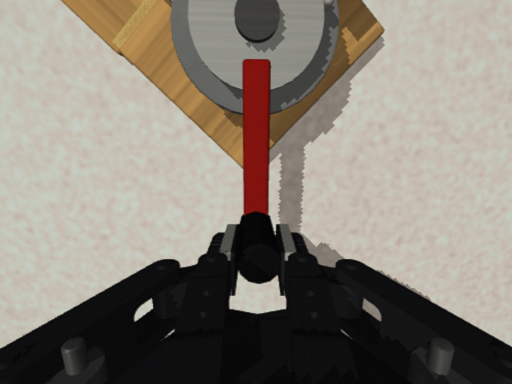

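View pics/s11c.png

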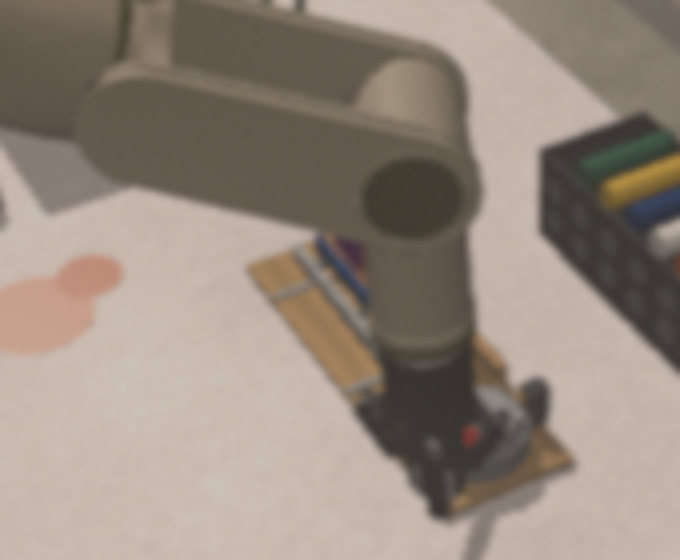

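View pics/t11c.png

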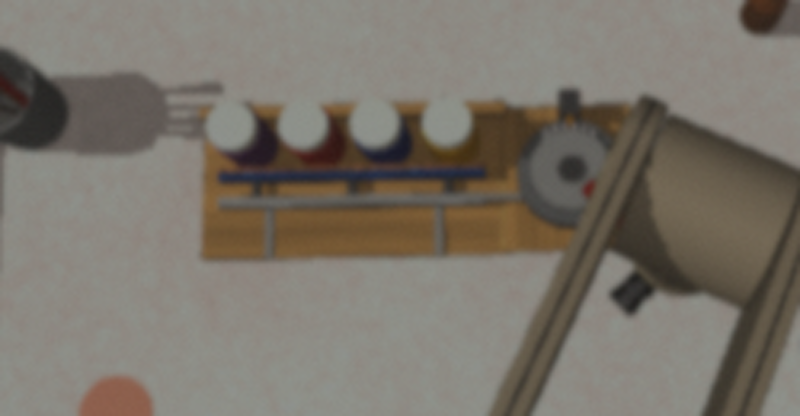

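The top view shows four lids in one row, pressed by the bar. The lever reads 0.80 from the TCP and 0.807 from the red arm in the wrist view. One check of the jar positions, then hand in.

```bash
python3 - <<'E'
from h import *
t=load('t11.png');t0=load('top0.png')
for n,u,v in [('vio',151,179),('red',175,179),('blu',197,179),('yel',220,179)]:
    b=blob(t,u,v,'lid',11); print(n,np.round(b[0],1),np.round(b[1],1),onz(t,*b[0],105).round(1))
E
python3 -m pendant '[-1,1,0,0,16, -1,1,0,0,16]' >/dev/null; python3 th.py
```

```text
vio [151.4 179.1] [14.8 15.6] [618.8 204.2 105. ]
red [174.3 178.7] [14.7 15.4] [618.7 139.4 105. ]
blu [196.5 178.3] [15.  15.6] [618.3  76.6 105. ]
yel [219.2 177.8] [14.8 15.3] [618.3  12.6 105. ]
th 0.802 r 121.1 yawth 0.803 Ft -12.0 Fr -2.3 [ 496.  -181.7   69.4] [10.  -7.  -8.8] 20.9 20.6
```

```bash
python3 -c "
from bench import job; print(job.hand_in())"; python3 th.py
```

```text
the job is handed in; nothing more can be done
None
the job is handed in; nothing more can be done
```

I stood the red jar on the dot between violet and blue, and the yellow jar on the free dot at the right end. I released both, then gripped the lever knob and swung it through three clicks. The job was handed in, at about 20.6 s on the robot's clock, with the knob still held against its spring; no verdict was reported.

**Jars:** The top view shows all four jars in one row at x≈618.5 mm, 63–65 mm apart. The clamp bar pushed them about 5 mm against the stop. Red and yellow are within about 5 mm of their dots, and blue and violet moved about 5 mm.

**Lever:** I felt three force peaks with drops past about 0.25, 0.47 and 0.69 rad, and no fourth. The angle read 0.80 rad from the tool position and 0.807 rad from the red arm in the wrist picture. It held steady there, with about 12 N felt at the wrist along the swing.

**What disagreed or was not checked:**
- The top and wrist views differed by 2–3 mm on the dots, and one two-view knob height came out at 91 mm instead of 100 mm.
- The tool drifted a few millimetres between moves and tilted up to 3°. I corrected the position at each step; the moves cannot correct tilt.
- The arm hid part of the last side picture, so I judged the jars upright from the lids in the top view.
- I did not measure the bystanders again at the end. The moves were planned clear of them, and I saw no contact.

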